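Dock the battery and bolt it in

TASK

Put the battery on charge. Slide the dock's bolt fully back with a fingertip, push the battery along the bench, low against its base so that it slides and does not tip, until it is fully home on the sprung contacts, then push the bolt fully across behind it. Do not lift the battery, and leave the bearing, the spark plug and the wooden block that lie round it where they are.

Things in the scene. Friction and masses are not known exactly. Their poses are not given: they have to be found in the camera images.
- battery: sealed black battery, box 140 mm (x) x 58 (y) x 112 high, flat webbing strap on its lid (top 115 mm up). About 1.7 kg; sliding it takes 7 to 15 N; pushed above 70 mm it may tip. Stands before the dock's mouth, turned at most 0.22 rad from the dock. Origin: centre of its underside. The -y face with two brass strips goes first into the dock; push the ribbed +y face
- dock: grey metal charging dock fixed to the bench, turned 1.55 to 1.72 rad: its +y looks toward the robot, its +x to the left. Origin: on the bench, exactly where the battery's origin lies when home (axes of both parallel). The mouth opens to its +y. Backstop at -y, 62 mm high, the faces of its rubber bumpers at y = -29 mm; the two sprung brass contacts stand 7 mm out of them and give way to the battery (3 N when home)
- dock_mouth (a point): middle of the mouth, on the bench at y = 68 mm in the dock's frame. From here two guide rails, 34 mm high, narrow from x = +-93 mm to +-74 mm (inner faces) at y = 40 mm and then run straight back to the backstop, leaving the battery 4 mm each side
- bolt (a joint): travel in m of a round steel bolt (12 mm) on the left (+x) rail, along the dock's x at y = 39 mm, 20 mm up. 0 = fully drawn, its end 6 mm behind the rail's inner face; grows to dock -x; 0.042 = fully across, its end 36 mm into the mouth, 4 mm behind a battery that is home. Stays where left; 3 N move it. At the start it stands partly across and blocks the mouth
- bolt_knob (a point): centre of the bolt's upright steel knob, 68 mm above the bench: 17 mm across, from 58 to 78 mm up, on a 10 mm stem. Moves with the bolt from x = 134 mm (drawn) to 92 mm (across) at y = 39 mm in the dock's frame. The bolt's bed below (x = 80 to 152, y = 22 to 56 mm) is at most 30 mm high and the rails 34 mm: fingertips pass above
- bearing: ball bearing, 52 mm across, 15 mm high, lying flat at the far left of the dock, by the buffing machine; loose, to be left alone. Origin: centre of its underside
- spark_plug: spark plug, 77 mm long, lying left of the battery near the front edge of the bench; loose, to be left alone. Origin: centre of its underside
- wood_offcut: wooden block, 45 x 92 x 36 mm, lying left of the bolt; loose, to be left alone. Origin: centre of its underside

How it is judged:
By the outcome, as a careful person would: the job done as asked, in the order asked, and still so for the second after the job is handed in, with the robot touching nothing.
It also fails if it takes over 67 s, if anything falls off the work surface, if the arm or the gripper's body presses on something with over 40 N, if the wrist force passes 120 N, or if a joint passes its speed limit or range.

ROBOT

A 6-joint arm with a two-finger parallel gripper is mounted at the origin on a cart in front of the work surface, level with it; the furniture and walls round the work are solid. World frame = base frame: x ahead of the robot, y to its left, z up, the work surface at z = 0. Lengths are in m, angles in rad, forces in N, time in s.
With the tool pointing down it reaches from about 0.375 to 0.975 m from the base axis. Payload 3.8 kg.
Tool frame: the origin (TCP) lies midway between the tips of the shut fingers; the grasp point (between the pads) lies 19 mm behind it; z points along the fingers, y is the line along which they close (so a half turn about z gives the same grasp; the last joint's range is limited). The gripper opens to 85 mm and grips with 20 to 120 N. Pads are 22 mm wide; open, the fingers measure 114 mm over their backs; the gripper's body (76 mm by 85 mm) begins 54 mm behind the grasp point. The pads swing forward as they close: fully open they stand 13 mm farther back than shut.
Start: joints at [1.08, 0.264, 1.604, -0, 1.274, -0.037], TCP at [0.296, 0.607, 0.231] pointing down, gripper open.
Joint ranges: [-2.63, 2.63], [-0.94, 2.18], [0.31, 2.57], [-1.31, 4.45], [0, 2.66], [-2.55, 2.55]. Speed limits (rad/s): [2.57, 2.57, 3.14, 3.14, 3.14, 3.14].

INTERFACE

Orientations are given as a rotation vector (axis times angle).
In Python, from rig import robot gives the robot as it stands.
- The arm moves only by the tool servo_tool, never from a script. Its argument "increments" is one flat list of numbers, 7 for each row, row after row: the opening, from 0 (shut) to 1 (fully open), then the shift along the world's x, y, z in cm, then the turn, a rotation vector about the world's x, y, z in rad. In form: [claw, tx, ty, tz, rx, ry, rz, claw, tx, ty, tz, rx, ry, rz, ...]. A call has 1 to 10 rows; each row shifts and turns the commanded pose from where the row before left it; what a row does not reach is not made up. A row lasts 1/10 s, in which the tool goes at most 50 mm and 8.59 degrees, less where a joint would pass 70% of its speed; a pose out of reach is approached as far as the arm can. A call with a gripper value outside its range is refused whole. The fingers move at their own pace and stop on an object; "force" is the grip in N (left out, the last holds). Time passes only in rows, so rows that do not move let the fingers close. It gives the time, the measured TCP pose, the force, the opening and the grip force at its end, in the units of the state.
- robot.get_state(): the state, without advancing time (a new reading comes with each control period).
- robot.capture(name): name is "side" or "top" or "wrist"; returns the picture (384x512x3 uint8, red, green, blue); there is no depth.
- robot.camera_model(name): a dict with "intrinsics" (3x3 intrinsics, pixels), "R" (3x3) and "t" (3): a world point X has camera coordinates R X + t; the wrist camera has in their place "hand_eye" (4x4, takes a point from camera to tool coordinates, whose origin is the TCP and whose axes are the flange's). Camera axes: x right, y down, z forward; pixel columns grow to the right and rows downward; lengths in m; the calibration is good to about 2 mm. A picture is of the moment at which its call begins: read the wrist's pose just before it. camera_model takes no time and is no camera call.
- robot.sign_off(): hands the job in; it is judged then, once.
Trained networks look in the newest picture that a camera, given by its name, has taken for a name from the list of things; names that differ only in an ending like _2 or _b are one class to them, and where a whole thing is asked for, a point or a joint stands for the part that bears it (a point fixed in the world has none). Each returns a list of dicts, best first, with "score" (0 to 1); they miss things now and then, are a little off and sometimes report something else, mostly with a low value. They report only what shows in the picture. A call takes as long as a camera call.
- robot.trace(camera, query): "mask" (384x512 bool, what is visible of it) and "box" ([left, top, right, bottom] in pixels, round what is visible of it).
- robot.tip_of(camera, query): "at" ([row, column] in pixels: a listed point, or the origin of a listed thing).
The state is a dict: "clock": time; "joint_positions": joint angles; "qvel": joint speeds; "effort": joint torques, N m; "position": TCP position; "eef_rot": TCP orientation; "contact_force": force on the tool from outside, world axes, zero at the start; "wrist_torque": the same for the moment, N m; "finger_gap": finger opening in m; "grasp_force": force on a finger pad.
Only numpy, scipy, OpenCV 4.12 (cv2) and the standard library are available. Lean on these libraries where they do the work, as an engineer would, in place of code of your own. Each camera call takes 0.05 s, during which the arm holds its last target. There are 200 camera calls.

## Working session

There is one attempt and no reset: what is moved stays moved. The work goes in short steps, Python scripts to look and compute and a tool call to move; the robot and the scene stay as the last step left them, time stands still between calls to the robot, and variables do not carry over. Pictures are saved under pics/ and viewed, at most 10 in all, crops included, and the job is handed in when it is done.

Besides the shell and the picture viewer there is one more tool, called after "Emit:" in YAML: its name, and indented under it one key for each argument. servo_tool: Moves the arm, as the interface text tells. Its arguments: {"type":"object","properties":{"increments":{"type":"array"},"force":{"type":"number"}},"required":["increments"]}

```bash
mkdir -p pics
cat > h.py <<'E'
import numpy as np, cv2
from scipy.spatial.transform import Rotation as Ro
from rig import robot
def ray(cam,px,z):
    """world point at height z seen at px=[row,col] by fixed camera"""
    m=robot.camera_model(cam);K=np.array(m["intrinsics"]);R=np.array(m["R"]);t=np.array(m["t"])
    d=R.T@np.linalg.inv(K)@[px[1],px[0],1.];c=-R.T@t
    return c+d*(z-c[2])/d[2]
def proj(cam,P):
    m=robot.camera_model(cam);q=np.array(m["intrinsics"])@(np.array(m["R"])@np.array(P,float)+np.array(m["t"]))
    return [round(q[1]/q[2],1),round(q[0]/q[2],1)]
def snap(cam,n):
    a=robot.capture(cam);cv2.imwrite(f"pics/{n}.png",a[...,::-1]);return a
E
python3 - <<'E'
from h import *
np.set_printoptions(precision=4,suppress=True)
snap("top","top0");snap("side","side0")
for q,z in [("battery",0),("dock",0),("dock_mouth",0),("bolt_knob",.068),("bearing",0),("spark_plug",0),("wood_offcut",0)]:
    for c in("top","side"):
        for r in robot.tip_of(c,q)[:2]: print(q,c,r["at"],round(r["score"],2),ray(c,r["at"],z))
a=cv2.imread("pics/top0.png");b=cv2.imread("pics/side0.png")
s=robot.get_state();print(s)
for c in("top","side"):
    m=robot.camera_model(c);R=np.array(m["R"]);print(c,-R.T@np.array(m["t"]),R[2])
E
```

```text
battery top [238.9, 310.3] 0.79 [0.3701 0.2906 0.    ]
dock side [263.5, 246.3] 0.58 [0.4841 0.295  0.    ]
dock side [201.9, 246.4] 0.24 [0.3892 0.52   0.    ]
bolt_knob top [200.4, 250.2] 0.63 [0.4444 0.406  0.068 ]
bolt_knob side [199.2, 248.1] 0.67 [0.4437 0.402  0.068 ]
bearing side [237.6, 333.5] 0.78 [0.603  0.4358 0.    ]
spark_plug top [257.6, 210.1] 0.53 [0.3386 0.4843 0.    ]
spark_plug side [250.4, 189.5] 0.71 [0.372  0.2974 0.    ]
spark_plug side [204.7, 218.4] 0.56 [0.338  0.4854 0.    ]
wood_offcut top [237.5, 188.6] 0.89 [0.378  0.5249 0.    ]
wood_offcut top [240.6, 309.8] 0.71 [0.3669 0.2916 0.    ]
wood_offcut side [199.2, 246.6] 0.77 [0.3842 0.5329 0.    ]
{'clock': 0.8, 'joint_positions': array([ 1.0801,  0.2638,  1.604 , -0.    ,  1.2737, -0.0369]), 'qvel': array([ 0.    , -0.0016,  0.    ,  0.0007,  0.0006, -0.0018]), 'effort': array([ -0.0013, -51.4977, -36.77  ,  -0.0003,   0.0005,   0.    ]), 'position': array([0.2959, 0.6067, 0.2313]), 'eef_rot': array([0.7067, 3.061 , 0.0001]), 'contact_force': array([-0.9189, -0.0315,  0.6353]), 'wrist_torque': array([0.0355, 0.0422, 0.0315]), 'grasp_force': 0.0, 'finger_gap': 0.0851800515502567}
top [0.4139 0.4192 0.9155] [ 0.0461 -0.0193 -0.9988]
side [ 0.758  -0.3346  0.447 ] [-0.3401  0.846  -0.4106]
```

View pics/top0.png

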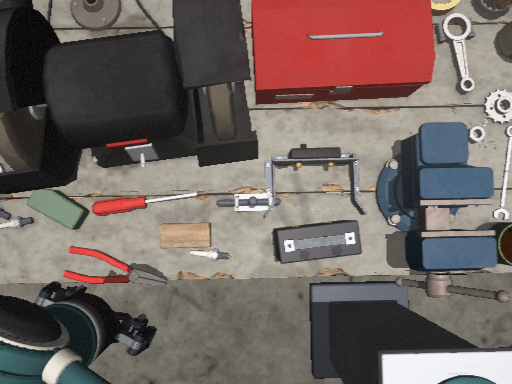

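View pics/side0.png

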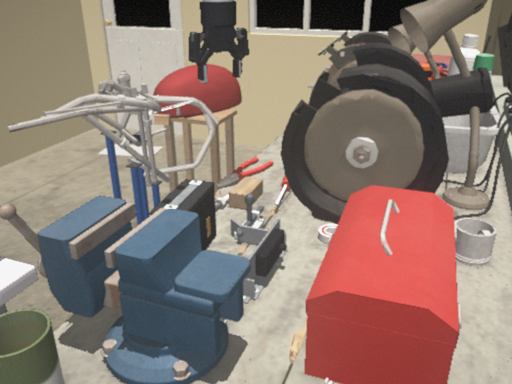

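The top view shows the battery at col 318, row 242, and the dock at cols 270–360, rows 150–213. The bolt knob is near (250, 201), the block at (186, 235) and the plug at (212, 254). The side view shows the bolt at (250, 205), between the battery and the buffer. Next I'll move above the dock for a wrist view.

Emit:
servo_tool:
  increments: [0,1.6,-3.8,0.6,0,0,0.085,0,1.6,-3.8,0.6,0,0,0.085,0,1.6,-3.8,0.6,0,0,0.085,0,1.6,-3.8,0.6,0,0,0.085,0,1.6,-3.8,0.6,0,0,0.085,0,1.6,-3.8,0.6,0,0,0.085,0,0,0,0,0,0,0,0,0,0,0,0,0,0]

```text
clock: 1.6
position: [0.3924, 0.3783, 0.2678]
eef_rot: [-0.083, 3.14, 0.002]
contact_force: [-0.2, 1.1, 0.2]
finger_gap: -0.0001
grasp_force: 0.0
```

```bash
cat >> h.py <<'E'
def wmodel():
    s=robot.get_state();H=np.array(robot.camera_model("wrist")["hand_eye"])
    T=np.eye(4);T[:3,:3]=Ro.from_rotvec(s["eef_rot"]).as_matrix();T[:3,3]=s["position"]
    return T@H
def wray(C,px,z):
    K=np.array(robot.camera_model("wrist")["intrinsics"]);d=C[:3,:3]@np.linalg.inv(K)@[px[1],px[0],1.];c=C[:3,3]
    return c+d*(z-c[2])/d[2]
def wproj(C,P):
    K=np.array(robot.camera_model("wrist")["intrinsics"]);q=K@(C[:3,:3].T@(np.array(P,float)-C[:3,3]));return [round(q[1]/q[2],1),round(q[0]/q[2],1)]
E
python3 - <<'E'
from h import *
np.set_printoptions(precision=4,suppress=True)
C=wmodel();print(C);snap("wrist","w1");s=robot.get_state();print(s["position"],s["eef_rot"],s["joint_positions"],s["clock"])
np.save("C1.npy",C)
for q,z in [("battery",0),("dock",0),("dock_mouth",0),("bolt_knob",.068)]:
    for r in robot.tip_of("wrist",q)[:2]: print(q,r["at"],round(r["score"],2),wray(C,r["at"],z))
w=cv2.imread("pics/w1.png");a=cv2.imread("pics/top0.png")[140:275,205:385]
cv2.imwrite("pics/top0c.png",cv2.resize(a,None,fx=4.4,fy=4.4,interpolation=cv2.INTER_CUBIC))
cv2.imwrite("pics/w1b.png",cv2.resize(w,(800,600)))
E
```

```text
[[-0.0535  0.9467  0.3178  0.311 ]
 [ 0.9986  0.0501  0.0189  0.3741]
 [ 0.002   0.3183 -0.948   0.4105]
 [ 0.      0.      0.      1.    ]]
[0.3919 0.379  0.2675] [-0.0858  3.1403  0.0015] [ 0.7225 -0.0039  1.8378  0.0007  1.307  -0.9031] 1.65
battery [135.9, 183.6] 0.74 [0.3728 0.2889 0.    ]
```

View pics/w1b.png

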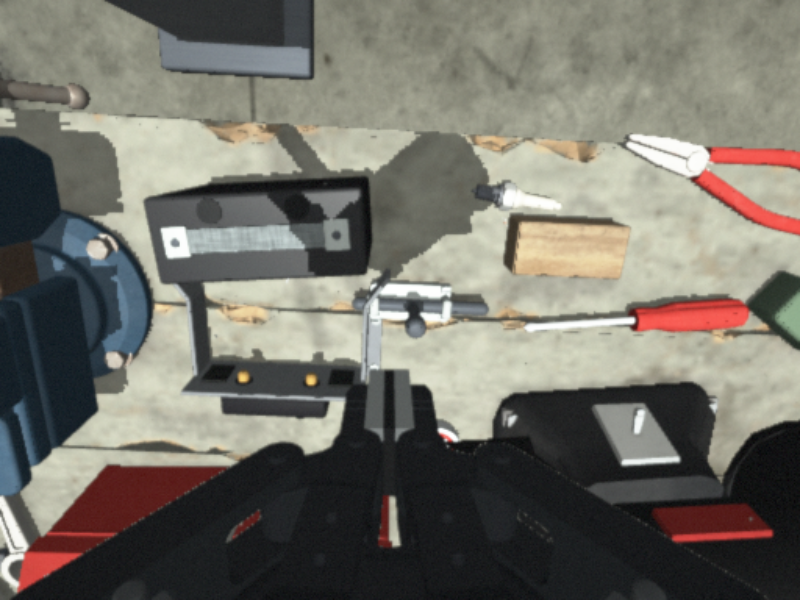

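View pics/top0c.png

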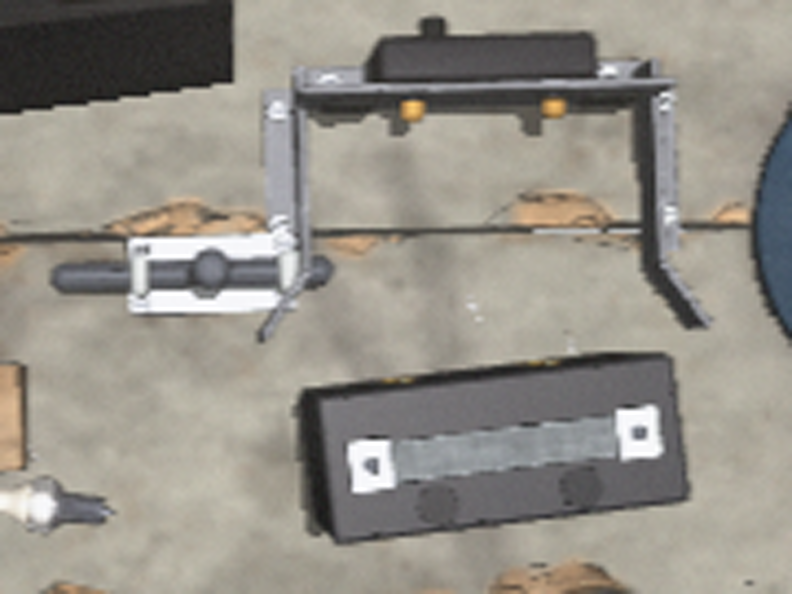

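The crops show the left rail flare tip at (262, 338) and bend at (304, 270), and the right bend at (652, 262) and flare tip at (700, 325). The knob is at (210, 270) and the bolt end at (330, 270), so it stands across the mouth. The battery lid corners are (318, 393), (672, 355), (688, 498) and (338, 543). I'll fit the poses from these.

Run:
```python
from h import *
from scipy.optimize import least_squares
np.set_printoptions(precision=4,suppress=True)
f=lambda u,v:[140+v/4.4,205+u/4.4]
def fit(obs,g):
    def res(p):
        c,s=np.cos(p[2]),np.sin(p[2]);r=[]
        for X,px in obs:
            q=proj("top",[p[0]+c*X[0]-s*X[1],p[1]+s*X[0]+c*X[1],X[2]]);r+=[q[0]-px[0],q[1]-px[1]]
        return np.array(r)
    o=least_squares(res,g,x_scale=[.01,.01,.1],diff_step=1e-3);return o.x,o.fun
d,r=fit([([.093,.068,.034],f(262,338)),([-.093,.068,.034],f(694,325)),([.074,.04,.034],f(305,272)),([-.074,.04,.034],f(650,262))],[.48,.3,1.6]);print("dock",d,r)
b,r=fit([([.07,-.029,.112],f(318,393)),([-.07,-.029,.112],f(672,355)),([-.07,.029,.112],f(688,498)),([.07,.029,.112],f(338,543))],[.37,.29,1.65]);print("batt",b,r)
c,s=np.cos(d[2]),np.sin(d[2]);W2D=lambda P:np.array([[c,s],[-s,c]])@(np.array(P[:2])-d[:2])
print("knob dock",W2D(ray("top",f(210,272),.078)),W2D(ray("top",[200.4,250.2],.068)),"batt in dock",W2D(b),b[2]-d[2])
C=np.load("C1.npy")
print("wrist knob",W2D(wray(C,[322*.64,416*.64],.078)))
print("wrist bend",W2D(wray(C,[365*.64,204*.64],.034)),"batt corner",[wray(C,[v*.64,u*.64],.112) for u,v in[(146,198),(368,178),(370,270),(163,283)]])
c2,s2=np.cos(b[2]),np.sin(b[2])
for X in[(-.07,.029),(.07,.029),(.07,-.029),(-.07,-.029)]: print(b[0]+c2*X[0]-s2*X[1],b[1]+s2*X[0]+c2*X[1])
D=lambda x,y:[round(d[0]+c*x-s*y,4),round(d[1]+s*x+c*y,4)]
print("drawn knob",D(.134,.039),"across",D(.092,.039),"contacts px",wproj(C,D(0,-.029)+[.062]),wproj(C,D(.074,.04)+[.034]),wproj(C,D(-.074,.04)+[.034]))
```

```text
dock [0.483  0.2878 1.5777] [ 0.0818 -0.4455  0.2364  0.8727 -0.2182 -0.4182 -0.1455  0.1727]
batt [0.3707 0.2903 1.6669] [ 0.0818 -0.4727 -0.9818  0.6727  0.5182  1.4364  0.1909 -0.9182]
knob dock [0.1143 0.0408] [0.1185 0.0378] batt in dock [0.0033 0.1123] 0.08926911715302932
wrist knob [0.1153 0.0427]
wrist bend [-0.0683 -0.0244] batt corner [array([0.3517, 0.2236, 0.112 ]), array([0.332, 0.363, 0.112]), array([0.3911, 0.3667, 0.112 ]), array([0.4074, 0.2286, 0.112 ])]
0.34851656074331455 0.21784837364046916
0.3350776476534622 0.3572018652184106
0.39280980845003793 0.3627694149270637
0.4062487215398903 0.22341592334912225
drawn knob [np.float64(0.4431), np.float64(0.4215)] across [np.float64(0.4434), np.float64(0.3795)] contacts px [np.float64(248.5), np.float64(174.9)] [np.float64(194.7), np.float64(233.5)] [np.float64(189.8), np.float64(122.4)]
```

Emit:
servo_tool:
  increments: [0,2.6,-0.7,-2,0,0,-0.025,0,2.6,-0.7,-2,0,0,-0.022,0,0,0,-4.3,0,0,0,0,0,0,-4.3,0,0,0,0,0,0,-4.3,0,0,0,0,0,0,-4.3,0,0,0,0,0,0,0,0,0,0,0,0,0,0,0,0,0]

```text
clock: 2.65
position: [0.443, 0.3649, 0.0547]
eef_rot: [0.016, -3.139, 0.002]
contact_force: [-0.5, -0.2, 1.0]
finger_gap: -0.0002
grasp_force: 0.0
```

Emit:
servo_tool:
  increments: [0,0,0.8,0,0,0,0,0,0,0.8,0,0,0,0,0,0,0.6,0,0,0,0,0,0,0,0,0,0,0]

```text
clock: 3.05
position: [0.4451, 0.3887, 0.0573]
eef_rot: [-0.016, 3.139, 0.004]
contact_force: [-0.0, -0.9, -1.0]
finger_gap: 0.0001
grasp_force: 0.0
```

Emit:
servo_tool:
  increments: [0,0,0.4,0,0,0,0,0,0,0.4,0,0,0,0,0,0,0,0,0,0,0]

```text
clock: 3.35
position: [0.444, 0.3951, 0.0554]
eef_rot: [-0.015, 3.141, 0.001]
contact_force: [0.2, -0.4, -0.0]
finger_gap: -0.0003
grasp_force: 0.3
```

Emit:
servo_tool:
  increments: [0,0,0.3,0,0,0,0,0,0,0.3,0,0,0,0,0,0,0,0,0,0,0]

```text
clock: 3.65
position: [0.4437, 0.3976, 0.0551]
eef_rot: [0.016, -3.14, 0.01]
contact_force: [0.2, -12.6, 7.8]
finger_gap: -0.0
grasp_force: 6.4
```

Emit:
servo_tool:
  increments: [0,0,0.3,0,0,0,0,0,0,0,0,0,0,0]

```text
clock: 3.85
position: [0.4437, 0.3978, 0.0551]
eef_rot: [0.017, -3.139, 0.017]
contact_force: [1.9, -21.3, 11.5]
finger_gap: -0.0002
grasp_force: 10.8
```

Run:
```python
from h import *
C=wmodel();w=snap("wrist","w2");s=snap("side","s2")
for c in("side","top"):
  if c=="top": snap("top","t2")
  for r in robot.tip_of(c,"bolt_knob"): print(c,r["at"],r["score"],ray(c,r["at"],.068))
a=cv2.resize(w[90:330,150:400,::-1],(500,480));b=cv2.resize(s[160:300,200:300,::-1],(300,420))
b=cv2.copyMakeBorder(b,0,60,0,0,cv2.BORDER_CONSTANT);cv2.imwrite("pics/c2.png",np.hstack([a,b]))
```

```text
side [195.5, 251.3] 0.58 [0.4430424 0.419409  0.068    ]
```

View pics/c2.png

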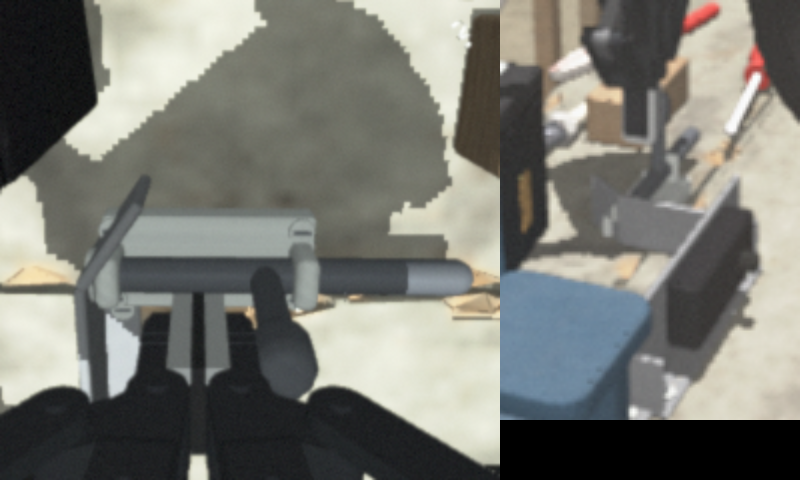

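The bolt stopped hard at 21 N. The wrist crop shows its end (95, 275) level with the left rail, so it is fully drawn. Next I'll go behind the battery with the tool tilted.

Emit:
servo_tool:
  increments: [0,0,-1.3,0,0,0,0,0,0,0,4.5,0,0,0,0,0,0,4.5,0,0,0,0,0,0,4.5,0,0,0,0.4,-3.5,-2.4,0,0,-0.131,0,0.4,-3.5,-2.4,0,0,-0.131,0,0.4,-3.5,-2.4,0,0,-0.131,0,0.4,-3.5,-2.4,0,0,-0.131,0,0.4,0,0,0,0,0,0,0.4,0,0,0,0,0,0]

```text
clock: 5.1
position: [0.3029, 0.2957, 0.1885]
eef_rot: [-0.019, 2.628, -0.004]
contact_force: [0.2, 1.0, 0.2]
finger_gap: 0.0338
grasp_force: 0.0
```

Emit:
servo_tool:
  increments: [0.4,0,-0.4,-4,0,0,0,0.4,0,-0.4,-4,0,0,0,0.4,0,0,-4,0,0,0,0.4,0,0,-4.2,0,0,0,0.4,0,0,0,0,0,0]

```text
clock: 5.6
position: [0.3047, 0.2844, 0.0228]
eef_rot: [-0.012, 2.634, -0.02]
contact_force: [0.1, -0.7, 0.5]
finger_gap: 0.0342
grasp_force: 0.0
```

Run:
```python
from h import *
C=wmodel();w=snap("wrist","w3");s=snap("side","s3")
st=robot.get_state();print(st["position"],st["eef_rot"],st["joint_positions"],st["contact_force"])
b=cv2.resize(s[150:290,140:290,::-1],(420,392))
cv2.imwrite("pics/c3.png",np.hstack([cv2.resize(w[...,::-1],(380,392)),b]))
```

```text
[0.30696296 0.28841686 0.02836796] [-0.01052161  2.62760253 -0.00853014] [ 1.05417438 -0.09538406  2.52707166 -0.8386038   0.61568736  0.15183959] [ 0.80065508 -0.25289672  0.04167639]
```

View pics/c3.png

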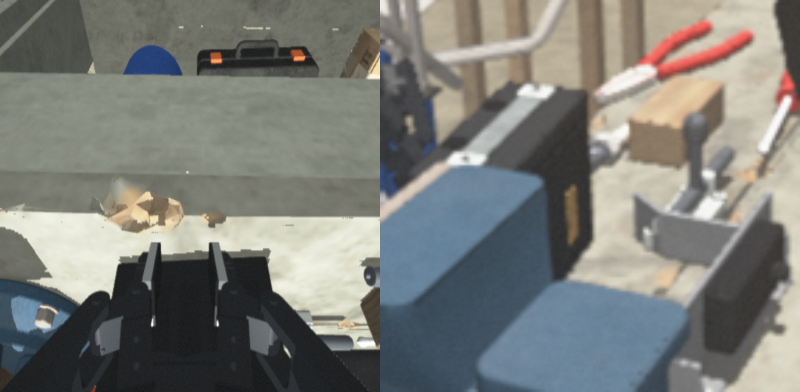

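The side crop shows the battery upright and untouched, and the knob drawn back at (695, 135). The wrist view shows the fingertips behind the battery. I'll start pushing.

Emit:
servo_tool:
  increments: [0.4,0.6,0,0,0,0,0,0.4,0.6,0,0,0,0,0,0.4,0.6,0,0,0,0,0,0.4,0.6,0,0,0,0,0,0.4,0.6,0,0,0,0,0,0.4,0.6,0,0,0,0,0,0.4,0,0,0,0,0,0]

```text
clock: 6.4
position: [0.3421, 0.2893, 0.0288]
eef_rot: [-0.012, 2.626, -0.001]
contact_force: [-3.9, 1.8, 2.2]
finger_gap: 0.0344
grasp_force: 1.8
```

Emit:
servo_tool:
  increments: [0.4,0.5,0,0,0,0,0,0.4,0.5,0,0,0,0,0,0.4,0.5,0,0,0,0,0,0.4,0.5,0,0,0,0,0,0.4,0,0,0,0,0,0]

```text
clock: 6.9
position: [0.3615, 0.2889, 0.0284]
eef_rot: [-0.012, 2.627, -0.002]
contact_force: [-7.2, 1.9, 2.9]
finger_gap: 0.0343
grasp_force: 3.4
```

Run:
```python
from h import *
snap("top","t4");snap("side","s4")
for c in("top","side"):
  for r in robot.tip_of(c,"battery")[:1]: print(c,r["at"],r["score"],ray(c,r["at"],0))
st=robot.get_state();print(st["position"],st["eef_rot"],st["joint_positions"])
a=cv2.resize(cv2.imread("pics/t4.png")[140:275,205:385],(480,360));b=cv2.resize(cv2.imread("pics/s4.png")[150:290,160:290],(320,345));b=cv2.copyMakeBorder(b,0,15,0,0,0)
cv2.imwrite("pics/c4.png",np.hstack([a,b]))
```

```text
top [226.2, 309.9] 0.78 [0.39459232 0.29067734 0.        ]
side [255.0, 199.1] 0.72 [0.39548788 0.28988659 0.        ]
[0.36152255 0.28894629 0.02842023] [-1.23739920e-02  2.62685359e+00 -2.00125402e-03] [ 0.915691   -0.04061016  2.47768329 -0.86134424  0.53960504  0.05239356]
```

View pics/c4.png

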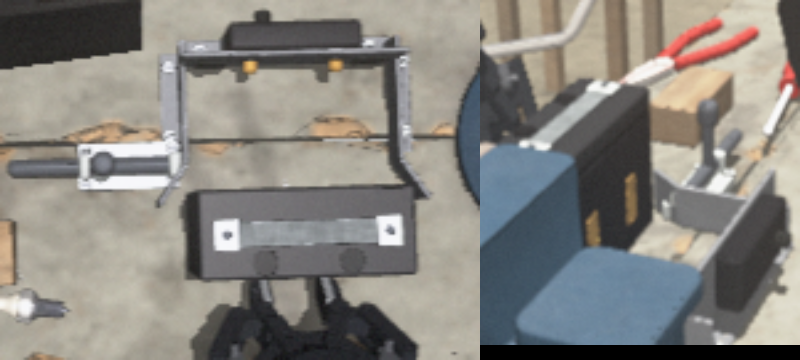

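Top crop: the battery is square to the mouth (lid cols 188–415, row 235) and both fingers are on its ribbed face. Side crop: it is upright. I'll keep pushing.

Emit:
servo_tool:
  increments: [0.4,0.5,0,0,0,0,0,0.4,0.6,0,0,0,0,0,0.4,0.6,0,0,0,0,0,0.4,0.6,0,0,0,0,0,0.4,0.5,0,0,0,0,0,0.4,0,0,0,0,0,0]

```text
clock: 7.7
position: [0.3893, 0.2882, 0.0281]
eef_rot: [-0.012, 2.627, -0.004]
contact_force: [-6.4, 0.7, 4.7]
finger_gap: 0.034
grasp_force: 3.3
```

Emit:
servo_tool:
  increments: [0.4,0.5,0,0,0,0,0,0.4,0.6,0,0,0,0,0,0.4,0.6,0,0,0,0,0,0.4,0.6,0,0,0,0,0,0.4,0.5,0,0,0,0,0,0.4,0,0,0,0,0,0]

```text
clock: 8.3
position: [0.4171, 0.2879, 0.028]
eef_rot: [-0.011, 2.627, -0.005]
contact_force: [-7.1, 0.8, 3.4]
finger_gap: 0.0339
grasp_force: 3.5
```

Emit:
servo_tool:
  increments: [0.4,0.5,0,0,0,0,0,0.4,0.5,0,0,0,0,0,0.4,0.5,0,0,0,0,0,0.4,0.5,0,0,0,0,0,0.4,0,0,0,0,0,0]

```text
clock: 8.8
position: [0.4369, 0.2877, 0.0278]
eef_rot: [-0.012, 2.628, -0.005]
contact_force: [-6.6, 0.9, 3.4]
finger_gap: 0.0342
grasp_force: 3.6
```

Force is steady and the battery is sliding freely. I'll make the last part in small steps until the bumpers stop it.

Emit:
servo_tool:
  increments: [0.4,0.3,0,0,0,0,0,0.4,0.3,0,0,0,0,0,0.4,0.2,0,0,0,0,0,0.4,0,0,0,0,0,0]

```text
clock: 9.2
position: [0.4442, 0.2876, 0.0276]
eef_rot: [-0.012, 2.628, -0.005]
contact_force: [-12.6, 0.7, 8.3]
finger_gap: 0.0341
grasp_force: 6.5
```

Emit:
servo_tool:
  increments: [0.4,0.2,0,0,0,0,0,0.4,0.2,0,0,0,0,0,0.4,0,0,0,0,0,0]

```text
clock: 9.5
position: [0.4479, 0.2875, 0.0275]
eef_rot: [-0.011, 2.629, -0.005]
contact_force: [-15.5, -0.2, 9.6]
finger_gap: 0.0341
grasp_force: 7.8
```

Emit:
servo_tool:
  increments: [0.4,0.2,0,0,0,0,0,0.4,0.2,0,0,0,0,0,0.4,0,0,0,0,0,0]

```text
clock: 9.8
position: [0.45, 0.2876, 0.0273]
eef_rot: [-0.011, 2.63, -0.004]
contact_force: [-37.4, 0.6, 27.5]
finger_gap: 0.034
grasp_force: 18.2
```

Force jumped to 37 N at x = 0.450, where the fit put home. I'll back off, rise and check.

Emit:
servo_tool:
  increments: [0.4,-0.5,0,0,0,0,0,0.4,-2,0,0,0,0,0,0.4,-4,0,0,0,0,0,0.4,-1,0,4,0,0.131,0,0,0,0,4.5,0,0.131,0,0,0,0,4.5,0,0.131,0,0,0,0,4.5,0,0.12,0,0,0,0,0,0,0,0,0,0,0,0,0,0,0]

```text
clock: 10.7
position: [0.394, 0.2799, 0.1575]
eef_rot: [0.013, 2.974, -0.05]
contact_force: [-0.3, -0.8, -1.0]
finger_gap: -0.0004
grasp_force: 0.0
```

Run:
```python
from h import *
C=wmodel();np.save("C5.npy",C);snap("top","t5");snap("side","s5");snap("wrist","w5")
for c in("top","side"):
  for q,z in(("battery",0),("bolt_knob",.068)):
    for r in robot.tip_of(c,q)[:1]: print(c,q,r["at"],r["score"],ray(c,r["at"],z))
st=robot.get_state();print(st["position"],st["eef_rot"])
a=cv2.resize(cv2.imread("pics/t5.png")[140:275,205:385],(480,360));b=cv2.resize(cv2.imread("pics/s5.png")[150:290,160:290],(320,360))
cv2.imwrite("pics/c5.png",np.hstack([a,b]))
```

```text
top battery [179.5, 310.2] 0.84 [0.48504802 0.28764248 0.        ]
top bolt_knob [202.0, 242.5] 0.93 [0.44184011 0.4198769  0.068     ]
side battery [263.1, 245.5] 0.84 [0.48235942 0.29565337 0.        ]
[0.3902268  0.27871379 0.15345658] [ 0.00793935  2.98028714 -0.05668554]
```

View pics/c5.png

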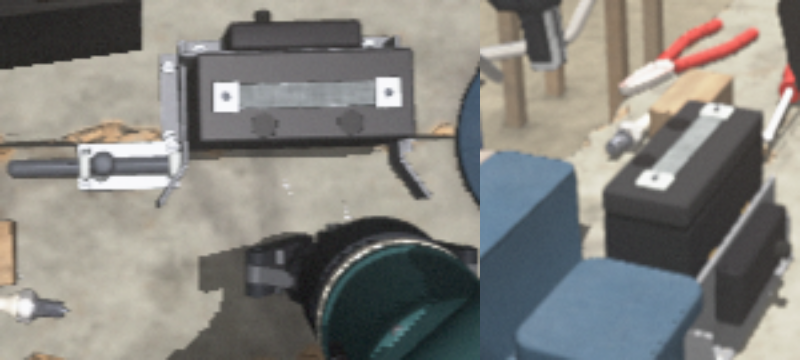

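Both crops show the battery home between the rails (lid cols 200–413, row 95), upright, with the bolt still drawn. Next is the outer side of the knob.

Run:
```python
from h import *
s=robot.get_state();R=Ro.from_rotvec(s["eef_rot"])
G=Ro.from_euler("z",1.578-np.pi/2)*Ro.from_rotvec([0,np.pi,0])
print((G*R.inv()).as_rotvec(),s["position"],s["qvel"])
```

```text
[0.0373746  0.16090229 0.01250306] [0.3902268  0.27871379 0.15345658] [ 0.00073663 -0.00276228 -0.01231083  0.00071749 -0.00014001  0.00059311]
```

Emit:
servo_tool:
  increments: [0,-0.5,1,4.5,0.012,0.05,0.004,0,0,4,1,0.013,0.055,0.004,0,1.5,4.5,0,0.012,0.055,0.004,0,2.2,4.2,0,0,0,0,0,2.1,4,0,0,0,0,0,0,0,0,0,0,0,0,0,0,0,0,0,0]

```text
clock: 11.75
position: [0.4439, 0.4566, 0.2081]
eef_rot: [-0.011, 3.141, -0.002]
contact_force: [-1.0, -0.7, -0.0]
finger_gap: 0.0001
grasp_force: 0.0
```

Emit:
servo_tool:
  increments: [0,0,0,-4,0,0,0,0,0,0,-4,0,0,0,0,0,0,-4,0,0,0,0,0,0,-3.3,0,0,0,0,0,0,0,0,0,0]

```text
clock: 12.25
position: [0.4399, 0.4513, 0.0514]
eef_rot: [0.008, -3.136, 0.011]
contact_force: [-0.2, -0.8, 0.5]
finger_gap: 0.0002
grasp_force: 0.0
```

Emit:
servo_tool:
  increments: [0,0,-0.6,0,0,0,0,0,0,-0.6,0,0,0,0,0,0,-0.6,0,0,0,0,0,0,-0.6,0,0,0,0,0,0,-0.6,0,0,0,0,0,0,-0.6,0,0,0,0,0,0,-0.6,0,0,0,0,0,0,0,0,0,0,0]

```text
clock: 13.05
position: [0.4446, 0.4134, 0.0572]
eef_rot: [-0.008, 3.139, 0.001]
contact_force: [0.0, 1.4, 1.2]
finger_gap: -0.0002
grasp_force: 0.6
```

Emit:
servo_tool:
  increments: [0,0,-0.4,0,0,0,0,0,0,-0.4,0,0,0,0,0,0,0,0,0,0,0]

```text
clock: 13.35
position: [0.4444, 0.4057, 0.0568]
eef_rot: [-0.008, 3.139, 0.001]
contact_force: [0.6, 1.0, 0.1]
finger_gap: 0.0
grasp_force: 0.6
```

Emit:
servo_tool:
  increments: [0,0,-0.3,0,0,0,0,0,0,-0.3,0,0,0,0,0,0,0,0,0,0,0]

```text
clock: 13.65
position: [0.4444, 0.3997, 0.0569]
eef_rot: [-0.008, 3.139, 0.001]
contact_force: [1.1, 1.2, 0.6]
finger_gap: 0.0
grasp_force: 0.7
```

Emit:
servo_tool:
  increments: [0,0,-0.3,0,0,0,0,0,0,0,0,0,0,0]

```text
clock: 13.85
position: [0.4445, 0.3985, 0.0571]
eef_rot: [-0.007, 3.138, 0.006]
contact_force: [0.9, 7.1, -3.2]
finger_gap: 0.0005
grasp_force: 3.4
```

Emit:
servo_tool:
  increments: [0,0,-0.3,0,0,0,0,0,0,-0.2,0,0,0,0,0,0,0,0,0,0,0]

```text
clock: 14.15
position: [0.4446, 0.3979, 0.0573]
eef_rot: [-0.005, 3.137, 0.019]
contact_force: [-0.9, 21.1, -8.5]
finger_gap: -0.0003
grasp_force: 10.2
```

Emit:
servo_tool:
  increments: [0,0,1,0,0,0,0,0,0,1.5,0,0,0,0,0,0,1,2,0,0,0,0,0,0,4.5,0,0,0,0,-1,2,4.5,0,0,0,0,-3,4,0,0,0,0,0,-3,4,0,0,0,0,0,0,0,0,0,0,0]

```text
clock: 14.95
position: [0.3709, 0.5314, 0.1674]
eef_rot: [-0.016, 3.14, 0.005]
contact_force: [0.3, -0.2, 0.1]
finger_gap: -0.0002
grasp_force: 0.0
```

Run:
```python
from h import *
snap("top","t6");snap("side","s6")
for c in("top","side"):
  for q,z in(("battery",0),("bolt_knob",.068),("wood_offcut",0),("spark_plug",0),("bearing",0)):
    for r in robot.tip_of(c,q)[:1]: print(c,q,r["at"],r["score"],ray(c,r["at"],z))
a=cv2.resize(cv2.imread("pics/t6.png")[140:275,165:365],(480,360));b=cv2.resize(cv2.imread("pics/s6.png")[150:290,180:310],(320,360))
cv2.imwrite("pics/c6.png",np.hstack([a,b]))
```

```text
top battery [181.9, 310.1] 0.7 [0.48038227 0.28796368 0.        ]
top bolt_knob [199.8, 264.6] 0.9 [0.44495855 0.38023874 0.068     ]
top wood_offcut [234.8, 187.2] 0.88 [0.38323242 0.52746364 0.        ]
top spark_plug [252.8, 210.7] 0.48 [0.34777264 0.48296978 0.        ]
side battery [265.0, 244.2] 0.71 [0.48258883 0.28943279 0.        ]
side wood_offcut [197.7, 246.2] 0.89 [0.3803543  0.53981846 0.        ]
side spark_plug [206.5, 220.9] 0.45 [0.34692812 0.47941464 0.        ]
side bearing [233.8, 332.6] 0.79 [0.59800045 0.449379   0.        ]
```

View pics/c6.png

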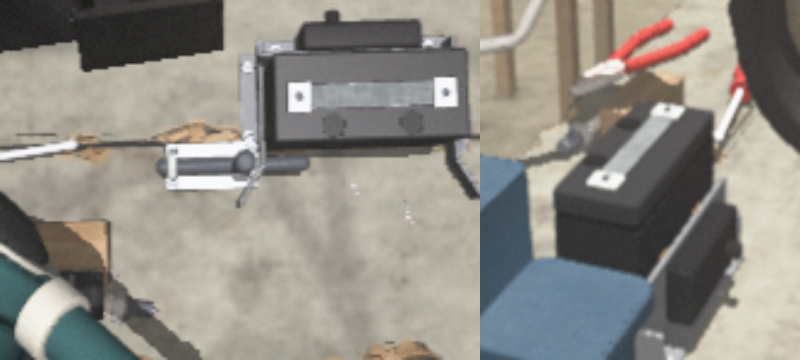

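The top crop shows the bolt across behind the home battery (knob at (243, 162), bolt end at (308, 163)), and the arm touching nothing. It hit its end stop at 21 N. I'm handing the job in.

```bash
python3 -c "
from rig import robot
print(robot.sign_off())"
```

```text
the job is handed in; nothing more can be done
None
```

The battery is home on the contacts and the bolt is fully across behind it, with the bearing, spark plug and block left alone; the job was handed in at about 15 s, and no verdict was returned.

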